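# Roll a film roll up into its stand and set the brake

## Task

Load the blue film roll into the film stand without picking it up: with the fingertips, push it slowly and steadily up the sloping rails, never letting it run off or roll back on its own, until both ends of its core are past the brass spring catches and it sits square against the stops. Then, from behind, push the red brake roller over so that its bar tips down and rests on the film. Do not squeeze or lift the roll, press gently, and leave the other things on the bench where they are.

Things in the scene. Friction and masses are not known exactly. Their poses are not given: they have to be found in the camera images.
- film_stand: Film stand fixed to the bench: grey base plate 310 x 172 mm (x -143 to 167 mm, top at z = 10 mm), aluminium side plates, two steel rails, red-rollered brake bar. Origin on the bench; x points uphill along the rails, y left when looking uphill, z up. Side plates: inner faces at y = +-67.5 mm, 50 mm high beside the infeed, then 26 mm above the sloping rails.
- rail_bend (a point): Middle between the two rail tops where the level infeed ends and the slope begins: x = -45 mm, y = 0, z = 24 mm in the stand's frame. The rails (8 mm wide, at y = +-50 mm) run level at z = 24 mm back to two lips (x = -131 mm, 32 mm high, at y = +-56 mm) and rise 8 degrees uphill to the stops. Axes as the stand's.
- seat (a point): Where the roll's centre lies when it is home against both stops: at x = 71 mm, y = 0, z = 60 mm in the stand's frame. Its x points up the slope, parallel to the rails, y along the roll's axis, z square to the slope.
- film_roll: Roll of blue film, 54 mm diameter, 72 mm wide, on a white core 38 mm diameter, 130 mm long; 0.21 to 0.42 kg. Origin at its centre, y along its axis (it turns about y). The core ends ride on the rails, axis 19 mm above the rail tops: z = 43 mm on the infeed, where it starts. It runs back down the slope if let go; 2.5 mm play to either side. A push of 2 to 8 N takes it up and over the catches.
- catch_l (a joint): Left brass wedge catch, outside the left rail just below the stops; 0 = sprung up, 6 mm proud of the rail; grows to 0.008 (m) as the core presses it down. It pops up again behind the core when the core is at the stop, leaving the roll about 2 mm of play.
- catch_r (a joint): Right catch, the same.
- brake_hinge (a point): Hinge axis of the brake bar, midway between its two towers: x = 125 mm, y = 0, z = 102 mm in the stand's frame (axes as the stand's). The towers stand at y = +-72.5 mm (10 mm thick), x = 105 to 151 mm, 120 mm high. A tear bar crosses at x = 145 to 160 mm, 75 mm high.
- brake_bar (a joint): Angle of the brake bar (rad): 0 = leaning back uphill on its rest, 30 degrees past upright; grows as the bar swings over downhill; upright at 0.52; about 2.2 when its roller rests on the seated roll. It falls back to 0 by its own weight if left before upright, and past upright falls slowly (damped, 1 to 3 s) on to the roll.
- brake_roller (a point): Centre of the red brake roller at the free end of the bar: 16 mm diameter, 76 mm wide, axis along the stand's y; the bar's side arms are at y = +-64 mm. It moves on a 65 mm arc round the hinge: at the start x = 158 mm, z = 158 mm in the stand's frame, highest (167 mm) when upright. About 1 N downhill at the roller swings the bar.
- empty_core: Dark grey empty core, 38 mm diameter, 130 mm tall, standing on end beside the stand; leave it alone. Origin under its centre.
- tweezers: Black tweezers 125 mm long, 8 mm high, lying in front of the stand; leave alone. Origin under its centre.
- pen: Blue pen 130 mm long, 10 mm high; leave alone. Origin under its centre.
- lens_loupe: Loupe, black top on a clear skirt, 34 mm diameter, 42 mm high; leave alone. Origin under its centre.
- wafer_box: Flat round white wafer box 71 mm, 11 mm high; leave alone. Origin under its centre.
- wafer_box_far: Another flat round white wafer box, 71 mm, 11 mm high, farther to the right; leave alone. Origin under its centre.

How it is judged:
On the way, in this order (a step that is already met when the one before it is completed fails the run):
1. the roll sits square at the stops with both catches up behind it (x of film_roll in the frame of seat between -0.0045 and 0.003 m and angle between the y axis of film_roll and the y axis of seat, either way round below 0.05 rad and value of joint each of catch_l, catch_r below 0.0015 m), for 0.2 s.
2. the brake roller is down on the film (value of joint brake_bar above 2 rad and contact force between brake_bar and film_roll above 0.1 N), for 0.2 s.
At the end, for the whole second after the job is handed in: The film roll rests on the rails between the stops and the catches (centre within about 4 mm of the seat, square within 3 degrees), both catches up, the brake roller resting on the film by its own weight, all at rest (all of step 1 and all of step 2 and z of film_roll in the frame of seat between -0.003 and 0.003 m and linear speed of film_roll below 0.01 m/s); the robot touches nothing.
It fails at once if the film roll is lifted off the rails by more than about 15 mm (z of film_roll in the frame of seat above 0.022 m).
It fails at once if the film roll runs by itself, untouched, faster than 0.2 m/s (flicked up the slope, or left to roll back) (contact force between each of the fingers, the arm and film_roll below 0.01 N and x of film_roll in the frame of seat below -0.025 m and linear speed of film_roll above 0.2 m/s).
It fails at once if the film roll is squeezed or pressed with more than 35 N (contact force between the fingers and film_roll above 35 N).
It fails at once if another thing on the bench is moved by more than 15 mm (distance of any of empty_core, tweezers, pen, lens_loupe, wafer_box, wafer_box_far from where it was at the start of the episode above 0.015 m).
It also fails if it takes over 56 s, if anything falls off the work surface, if the arm or the gripper's body presses on something with over 40 N, if the wrist force passes 120 N, or if a joint passes its speed limit or range.

## Robot

A 6-joint arm with a two-finger parallel gripper is mounted at the origin on a cart in front of the work surface, level with it; the furniture and walls round the work are solid. World frame = base frame: x ahead of the robot, y to its left, z up, the work surface at z = 0. Lengths are in m, angles in rad, forces in N, time in s.
With the tool pointing down it reaches from about 0.3 to 0.875 m from the base axis. Payload 6.4 kg.
Tool frame: the origin (TCP) lies at the very end of the fingers, on their centre line; the grasp point (between the pads) lies bot.grasp_offset behind it (bot.grasp_offset is the distance from the TCP to the grasp point, in m); z points along the fingers, y is the line along which they close (so a half turn about z gives the same grasp; the last joint's range is limited). The gripper opens to 88 mm and grips with 3 to 60 N. Pads are 18 mm wide; open, the fingers measure 123 mm over their backs; the gripper's body (75 mm by 187 mm) begins 45 mm behind the grasp point.
Start: joints at [-1.534, 0.181, 1.607, -0, 1.354, -0.206], TCP at [0.138, -0.558, 0.239] pointing down, gripper open.
Joint ranges: [-2.99, 2.99], [-0.89, 2.07], [0.3, 2.58], [-1.14, 4.28], [0, 2.63], [-3.12, 3.12]. Speed limits (rad/s): [2.57, 2.57, 3.01, 3.14, 3.14, 3.14].

## Interface

Orientations are given as [roll, pitch, yaw] about the fixed x, y, z axes, in that order (R = Rz(yaw) Ry(pitch) Rx(roll)).
In Python, from bench import bot, optics gives the robot as it stands. The module is installed in compiled form; this text tells all that it offers.
- The arm moves only by the shell command python3 -m creep 'ROWS' [FORCE]. ROWS is JSON, a list of rows, each a list of 7 numbers: the shift along the tool's x, y, z scaled (see below), then the turn, a rotation vector about the tool's x, y, z scaled (see below), then the closure, from 0 (fully open) to 1 (shut). In form: [[tx, ty, tz, ax, ay, az, claw], ...]. A call has 1 to 20 rows; each row shifts and turns the commanded pose from where the row before left it, along the tool's axes as they then stand; what a row does not reach is not made up. The controller multiplies each number of a shift by 50 mm and each number of a turn by pi rad. A row lasts 1/8 s, in which the tool goes at most 62.5 mm and 10.7 degrees, less where a joint would pass 70% of its speed; a pose out of reach is approached as far as the arm can. A call with a number of a shift or a turn outside -1 to 1 is refused whole. A call with a gripper value outside its range is refused whole. The fingers move at their own pace and stop on an object; FORCE is the grip in N (left out, the last holds). Time passes only in rows, so rows that do not move let the fingers close. It gives the time, the measured TCP pose, the force, the opening and the grip force at its end, in the units of the state.
- bot.get_obs(): the state, without advancing time (a new reading comes with each control period).
- optics.snapshot(name): name is "scene" or "top" or "wrist"; returns the picture (480x640x3 uint8, red, green, blue); there is no depth.
- optics.camera_info(name): a dict with "vfov" (degrees; the focal length in pixels is half the picture's height over the tangent of half this angle, whatever the lens; pixels are square), "cx", "cy" (the principal point, pixels), "R" (3x3) and "t" (3): a world point X has camera coordinates R X + t; the wrist camera has in their place "hand_eye" (4x4, takes a point from camera to tool coordinates, whose origin is the TCP and whose axes are the flange's). Camera axes: x right, y down, z forward; pixel columns grow to the right and rows downward; lengths in m; the calibration is good to about 2 mm. A picture is of the moment at which its call begins: read the wrist's pose just before it. camera_info takes no time and is no camera call.
- bot.close_job(): hands the job in; it is judged then, once.
The state is a dict: "t": time; "q": joint angles; "joint_velocities": joint speeds; "effort": joint torques, N m; "tcp_pos": TCP position; "tool_rot": TCP orientation; "force": force on the tool from outside, world axes, zero at the start; "torque": the same for the moment, N m; "opening": finger opening in m; "grasp_force": force on a finger pad.
Only numpy, scipy, OpenCV 4.12 (cv2) and the standard library are available. Lean on these libraries where they do the work, as an engineer would, in place of code of your own. Each camera call takes 0.05 s, during which the arm holds its last target. There are 200 camera calls.

## Working session

There is one attempt and no reset: what is moved stays moved. The work goes in short steps, Python scripts to look and compute and a shell command to move; the robot and the scene stay as the last step left them, time stands still between calls to the robot, and variables do not carry over. Pictures are saved under pics/ and viewed, at most 10 in all, crops included, and the job is handed in when it is done.

```bash
mkdir -p pics; python3 - <<'E'
from bench import bot, optics
import cv2
o=bot.get_obs(); print({k:(o[k]) for k in('t','tcp_pos','tool_rot','opening','force')},bot.grasp_offset)
for n in('scene','top'):
    i=optics.snapshot(n); cv2.imwrite(f'pics/{n}0.png',i[:,:,::-1]); print(n,optics.camera_info(n))
print(optics.camera_info('wrist'))
E
```

```text
{'t': 0.0, 'tcp_pos': array([ 0.13822408, -0.55757949,  0.23781571]), 'tool_rot': array([-3.13986373e+00, -3.73739042e-04,  2.42769906e-01]), 'opening': 0.08804696058847569, 'force': array([-0.20814142, -0.68713528, -0.46085936])} 0.0187
scene {'vfov': 50.63594396281569, 'cx': 320.017235618624, 'cy': 242.08790384877202, 'R': array([[ 0.88856152, -0.45875399,  0.00179072],
       [-0.3197871 , -0.62218557, -0.71457772],
       [ 0.32892954,  0.63437362, -0.69955376]]), 't': array([-0.54316328,  0.23247923,  0.98650728])}
top {'vfov': 42.04937124097589, 'cx': 320.11777539472683, 'cy': 256.9011365534418, 'R': array([[ 6.05229196e-04, -9.99858233e-01, -1.68269825e-02],
       [-9.89315925e-01,  1.85446555e-03, -1.45775722e-01],
       [ 1.45786261e-01,  1.67354295e-02, -9.89174551e-01]]), 't': array([-0.04937205,  0.5723862 ,  1.33240962])}
{'vfov': 60.45217083082416, 'cx': 319.5146367296438, 'cy': 239.3698970413451, 'hand_eye': array([[-5.43629761e-04, -9.52632950e-01, -3.04121960e-01,
         7.87874722e-02],
       [ 9.99999735e-01, -3.70421015e-04, -6.27229788e-04,
         3.82759540e-04],
       [ 4.84866599e-04, -3.04122220e-01,  9.52632899e-01,
        -1.45956819e-01],
       [ 0.00000000e+00,  0.00000000e+00,  0.00000000e+00,
         1.00000000e+00]])}
```

View pics/scene0.png

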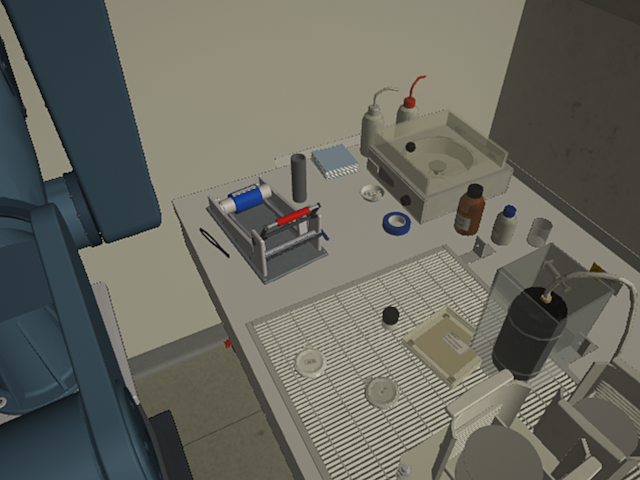

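View pics/top0.png

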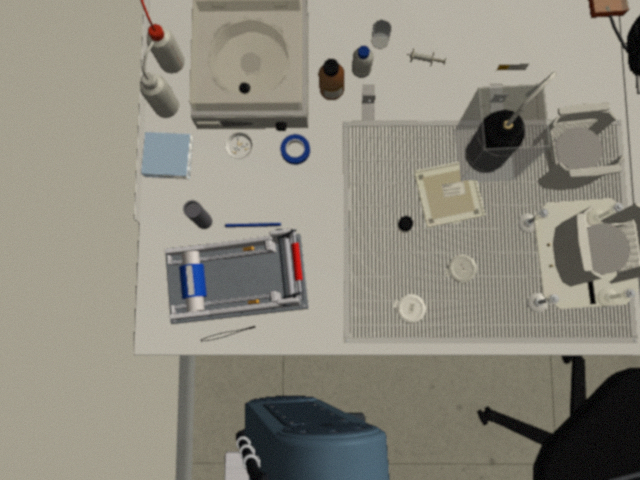

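The top view shows the stand at about (237,277) with uphill towards image right (world −y). The blue roll is near (193,281), the red roller near (297,261) and the tweezers at (228,333). The scene view agrees. Next I'll measure the stand pose.

```bash
cat > h.py <<'E'
import numpy as np, cv2
from bench import bot, optics
from scipy.spatial.transform import Rotation as Ro
def cam(n,obs=None):
    c=optics.camera_info(n); f=240/np.tan(np.radians(c['vfov']/2))
    if n=='wrist':
        H=c['hand_eye']; Rt=Ro.from_euler('xyz',obs['tool_rot']).as_matrix()
        Rcw=Rt@H[:3,:3]; p=Rt@H[:3,3]+obs['tcp_pos']
    else: Rcw=c['R'].T; p=-Rcw@c['t']
    return f,c['cx'],c['cy'],Rcw,p
def ray(cm,uv):
    f,cx,cy,R,p=cm; return p,R@np.array([(uv[0]-cx)/f,(uv[1]-cy)/f,1.])
def onz(cm,uv,z):
    p,d=ray(cm,uv); return p+d*(z-p[2])/d[2]
def proj(cm,X):
    f,cx,cy,R,p=cm; c=R.T@(np.asarray(X)-p); return f*c[0]/c[2]+cx,f*c[1]/c[2]+cy
def tri(a,ua,b,ub):
    A=[];B=[]
    M=np.zeros((3,3));v=np.zeros(3)
    for c,u in((a,ua),(b,ub)):
        p,d=ray(c,u);d/=np.linalg.norm(d);P=np.eye(3)-np.outer(d,d);M+=P;v+=P@p
    return np.linalg.solve(M,v)
def blob(img,col,roi=None):
    i=img.astype(int);r,g,b=i[...,0],i[...,1],i[...,2]
    m={'blue':(b>100)&(b-r>70)&(b-g>40),'red':(r>100)&(r-g>70)&(r-b>70),
       'brass':(r>110)&(r-b>60)&(g-b>25)}[col].astype(np.uint8)
    if roi: k=np.zeros_like(m);k[roi[1]:roi[3],roi[0]:roi[2]]=1;m*=k
    n,l,s,c=cv2.connectedComponentsWithStats(m)
    return [(c[k].round(1),int(s[k,4]),cv2.minAreaRect(np.argwhere(l==k)[:,::-1].astype(np.float32))) for k in range(1,n) if s[k,4]>5]
E
python3 - <<'E'
from h import *
T=cam('top');S=cam('scene')
it=cv2.imread('pics/top0.png')[:,:,::-1];is_=cv2.imread('pics/scene0.png')[:,:,::-1]
for n,i,r in(('top',it,(150,215,320,340)),('sc',is_,(200,150,340,290))):
  for c in('blue','red','brass'): print(n,c,blob(i,c,r))
cs=[(165,250),(299,230),(307,306),(171,323)]
for u in cs: print(onz(T,u,.01).round(4))
E
```

```text
top blue [(array([198.7, 279.5]), 367, ((198.59246826171875, 279.49658203125), (31.459911346435547, 12.324882507324219), 87.87889862060547))]
top red [(array([297.1, 261.2]), 244, ((296.9111328125, 260.67022705078125), (37.322105407714844, 6.853631019592285), 83.8844985961914))]
top brass [(array([251.6, 247.6]), 13, ((251.5, 247.5), (3.0, 3.0), 90.0)), (array([256.6, 300.6]), 13, ((256.5, 300.5), (3.0, 3.0), 90.0))]
sc blue [(array([247.9, 198.7]), 414, ((247.6763458251953, 198.65652465820312), (15.618732452392578, 27.699726104736328), 70.20112609863281))]
sc red [(array([293. , 215.7]), 230, ((293.2823791503906, 215.6705780029297), (6.790997505187988, 34.149017333984375), 67.16634368896484))]
sc brass [(array([293.7, 220.2]), 10, ((293.5, 220.0), (2.0, 3.0), 90.0))]
[0.5935 0.3022 0.01  ]
[ 0.6387 -0.0013  0.01  ]
[ 0.4666 -0.0201  0.01  ]
[0.4289 0.2827 0.01  ]
```

```bash
python3 -m creep '[[0.69,-0.79,-0.08,0,0,0,0.6],[0.69,-0.79,-0.08,0,0,0,0.6],[0.69,-0.79,-0.08,0,0,0,0.6],[0.69,-0.79,-0.08,0,0,0,0.6],[0.69,-0.79,-0.08,0,0,0,0.6],[0.69,-0.79,-0.08,0,0,0,0.6],[0.69,-0.79,-0.08,0,0,0,0.6],[0.69,-0.79,-0.08,0,0,0,0.6],[0.69,-0.79,-0.08,0,0,0,0.6],[0.69,-0.79,-0.08,0,0,0,0.6],[0.69,-0.79,-0.08,0,0,0,0.6],[0.69,-0.79,-0.08,0,0,0,0.6],[0.69,-0.79,-0.08,0,0,0,0.6],[0.69,-0.79,-0.08,0,0,0,0.6],[0.69,-0.79,-0.08,0,0,0,0.6],[0.69,-0.79,-0.08,0,0,0,0.6]]'
python3 -m creep '[[0,0,0,0,0,-0.058,0.6],[0,0,0,0,0,-0.058,0.6],[0,0,0,0,0,-0.058,0.6],[0,0,0,0,0,-0.058,0.6],[0,0,0,0,0,-0.058,0.6],[0,0,0,0,0,-0.058,0.6],[0,0,0,0,0,-0.058,0.6],[0,0,0,0,0,-0.058,0.6],[0,0,0,0,0,0,0.6],[0,0,0,0,0,0,0.6]]'
python3 - <<'E'
from h import *
o=bot.get_obs(); i=optics.snapshot('wrist'); cv2.imwrite('pics/w1.png',i[:,:,::-1]); W=cam('wrist',o)
print(o['tcp_pos'],o['tool_rot'],o['t'],o['opening'],o['force'])
for c in('blue','red','brass'): print(c,blob(i,c))
E
```

```text
t: 2.1
tcp_pos: [0.5225, 0.1898, 0.3024]
tool_rot: [3.141, 0.001, 0.243]
force: [-0.0, -0.8, 1.5]
opening: 0.035
grasp_force: 0.0
t: 3.35
tcp_pos: [0.522, 0.188, 0.3025]
tool_rot: [-3.141, 0.0, 1.697]
force: [-0.3, 0.0, 0.3]
opening: 0.0351
grasp_force: 0.0
[0.52199042 0.1880054  0.30245467] [-3.14107177e+00  6.13340036e-06  1.69693771e+00] 3.35 0.03507311746326808 [-0.29970743  0.02598893  0.32951217]
blue [(array([322.4, 153.6]), 2374, ((323.0, 151.5), (47.0, 76.0), 90.0)), (array([424.3, 265.9]), 409, ((424.01922607421875, 266.9038391113281), (4.314554691314697, 102.1764907836914), 11.309932708740234)), (array([570.5, 347.8]), 224, ((570.9791870117188, 347.3554992675781), (31.826061248779297, 8.936830520629883), 43.15238952636719))]
red [(array([319.4, 437.4]), 1256, ((319.6077880859375, 436.8963317871094), (87.04159545898438, 15.843223571777344), 1.1017061471939087))]
brass [(array([266.6, 266.6]), 148, ((266.5, 266.5), (21.0, 7.0), 90.0)), (array([376.5, 267.9]), 130, ((376.1353454589844, 267.5718078613281), (21.128650665283203, 6.7275309562683105), 86.98721313476562)), (array([190.9, 415.3]), 710, ((192.7982177734375, 408.3773498535156), (20.911819458007812, 78.42947387695312), 5.8263421058654785)), (array([454. , 433.8]), 180, ((454.65814208984375, 431.8187561035156), (8.210046768188477, 32.73263168334961), 14.534454345703125))]
```

View pics/w1.png

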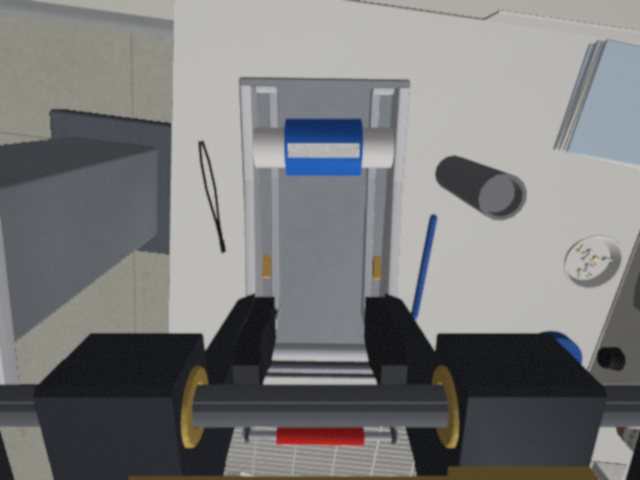

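The wrist view shows the roll centred at about (323,147), the catches at (266.5,266.5) and (376.5,267.9), the red roller at (319.5,437) and the front base corners at about (241,79) and (409,81). The tool is nearly square to the stand.

```bash
python3 - <<'E'
from h import *
o=bot.get_obs(); W=cam('wrist',o); T=cam('top')
red=onz(W,(319.6,436.9),.158+.004); print('red',red, 'top',onz(T,(297,260.9),.162))
cl=onz(W,(376.5,267.9),.055);cr=onz(W,(266.6,266.6),.055);print('catch',cl,cr,np.linalg.norm(cl-cr))
fl=onz(W,(409,81),.01);fr=onz(W,(241,79),.01);print('front',fl,fr,np.linalg.norm(fl-fr))
b=onz(W,(323,127.5),.055),; 
roll=onz(W,(323,147),.043);print('roll',roll)
d=fl-fr;print('yaw from front',np.degrees(np.arctan2(d[1],d[0]))-90)
d=cl-cr;print('yaw catches',np.degrees(np.arctan2(d[1],d[0]))-90)
d=red-(fl+fr)/2;print('yaw long',np.degrees(np.arctan2(d[1],d[0])),np.linalg.norm(d[:2]),'exp .301')
d=red-(cl+cr)/2;print('yaw c-r',np.degrees(np.arctan2(d[1],d[0])),np.linalg.norm(d[:2]))
# roll top/bottom silhouettes: angles bisect
p,d1=ray(W,(323,119.5));_,d2=ray(W,(323,175));d=d1/np.linalg.norm(d1)+d2/np.linalg.norm(d2)
print('roll bis',p+d*(.043-p[2])/d[2])
E
```

```text
red [ 0.54603862 -0.0020052   0.162     ] top [ 0.54658377 -0.00542422  0.162     ]
catch [0.58960849 0.1183158  0.055     ] [0.47768547 0.10555496 0.055     ] 0.1126481319128179
front [0.59710641 0.30253562 0.01      ] [0.4311004  0.28333568 0.01      ] 0.16711263424762904
roll [0.51981438 0.23080613 0.043     ]
yaw from front -83.40259314663848
yaw catches -83.49553781038456
yaw long -83.82027759043069 0.296664737693589 exp .301
yaw c-r -83.79317626246946 0.11461242969768075
roll bis [0.51989287 0.23020021 0.043     ]
```

```bash
python3 -m creep '[[0.45,0.015,0,0,0,0.0046,0.7],[0.45,0.015,0,0,0,0,0.7],[0.45,0.015,0,0,0,0,0.7],[0.45,0.015,0,0,0,0,0.7],[0,0,0.5,0,0,0,0.7],[0,0,0.5,0,0,0,0.7],[0,0,0.5,0,0,0,0.7],[0,0,0.5,0,0,0,0.7],[0,0,0.5,0,0,0,0.7],[0,0,0.5,0,0,0,0.7],[0,0,0.5,0,0,0,0.7],[0,0,0.5,0,0,0,0.7],[0,0,0.3,0,0,0,0.7],[0,0,0,0,0,0,0.7]]'
python3 - <<'E'
from h import *
o=bot.get_obs(); i=optics.snapshot('wrist'); cv2.imwrite('pics/w2.png',i[:,:,::-1])
print(o['tcp_pos'],o['tool_rot'],o['opening'],blob(i,'blue'))
E
```

```text
t: 5.15
tcp_pos: [0.5136, 0.2775, 0.0866]
tool_rot: [-3.139, 0.0, 1.685]
force: [-0.1, 0.6, 0.5]
opening: 0.0265
grasp_force: 0.0
[0.51364168 0.27750059 0.08661468] [-3.13922067e+00  3.89523552e-04  1.68515619e+00] 0.026527870566228344 [(array([318.1, 366.5]), 1775, ((319.5, 365.0), (83.0, 26.0), 0.0))]
```

View pics/w2.png

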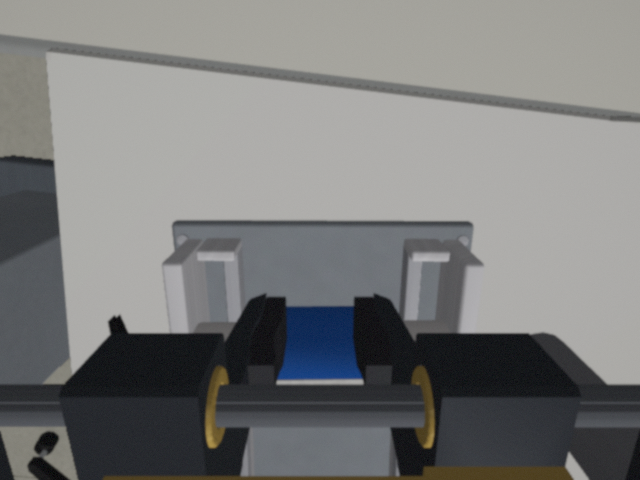

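The fingers are centred between the lips (columns 220 and 427). The roll's rear edge is at row 306 and the base edge at row 222. I'll check the rear clearance with these.

```bash
python3 - <<'E'
from h import *
o=bot.get_obs(); W=cam('wrist',o)
y=np.radians(-83.5);u=np.array([np.cos(y),np.sin(y)]);v=np.array([-u[1],u[0]]);O=np.array([.529,.1525])
S=lambda X:(np.dot(X[:2]-O,u).round(4),np.dot(X[:2]-O,v).round(4))
for uv in((174,222),(471,222)): print('front',S(onz(W,uv,.01)))
p,d=ray(W,(320,306)); # tangent circle r27 at z=.043
a=np.array([np.dot(p[:2]-O,u),p[2]]);dd=np.array([np.dot(d[:2],u),d[2]]);dd/=np.linalg.norm(dd)
s=(.043-a[1])/dd[1]; xc=(a+s*dd)[0]; print('ray at z43',xc,'roll x',xc+.027/abs(dd[1]))
print('tcp',S(o['tcp_pos']),np.degrees(o['tool_rot'][2])-180)
E
```

```text
front (np.float64(-0.1435), np.float64(-0.0824))
front (np.float64(-0.1437), np.float64(0.0847))
ray at z43 -0.10803566363489314 roll x -0.07776124927500129
tcp (np.float64(-0.1261), np.float64(-0.0003)) -83.43090257798566
```

```bash
python3 -m creep '[[0,0,0.35,0,0,0,0.7],[0,0,0.35,0,0,0,0.7],[0,0,0.35,0,0,0,0.7],[0,0,0,0,0,0,0.7],[-0.06,0.005,0,0,0,0,0.7],[-0.06,0,0,0,0,0,0.7],[-0.06,0,0,0,0,0,0.7],[-0.06,0,0,0,0,0,0.7],[-0.06,0,0,0,0,0,0.7],[-0.06,0,0,0,0,0,0.7],[-0.06,0,0,0,0,0,0.7],[-0.06,0,0,0,0,0,0.7],[-0.06,0,0,0,0,0,0.7],[-0.06,0,0,0,0,0,0.7]]'
python3 - <<'E'
from h import *
o=bot.get_obs(); i=optics.snapshot('top'); print(blob(i,'blue',(150,215,320,340)),o['force'],o['torque'])
E
```

```text
t: 6.95
tcp_pos: [0.5182, 0.2478, 0.0352]
tool_rot: [3.142, -0.0, 1.686]
force: [0.1, 1.0, 0.7]
opening: 0.0264
grasp_force: 0.2
[(array([202.3, 278.9]), 447, ((202.8040008544922, 279.1719970703125), (33.183250427246094, 16.725791931152344), 79.69515228271484))] [0.10284753 0.9605401  0.73851437] [ 0.00140326 -0.06498976  0.00771481]
```

```bash
python3 -m creep '[[-0.08,0,0,0,0,0,0.7],[-0.08,0,0,0,0,0,0.7],[-0.08,0,0,0,0,0,0.7],[-0.08,0,0,0,0,0,0.7],[-0.08,0,-0.011,0,0,0,0.7],[-0.08,0,-0.011,0,0,0,0.7],[-0.08,0,-0.011,0,0,0,0.7],[-0.08,0,-0.011,0,0,0,0.7],[-0.08,0,-0.011,0,0,0,0.7],[-0.08,0,-0.011,0,0,0,0.7],[-0.08,0,-0.011,0,0,0,0.7],[-0.08,0,-0.011,0,0,0,0.7],[-0.08,0,-0.011,0,0,0,0.7],[-0.08,0,-0.011,0,0,0,0.7],[-0.08,0,-0.011,0,0,0,0.7],[-0.08,0,-0.011,0,0,0,0.7]]'
python3 - <<'E'
from h import *
o=bot.get_obs(); i=optics.snapshot('top'); print(blob(i,'blue',(150,215,320,340)),o['force'],o['torque'])
y=np.radians(-83.5);u=np.array([np.cos(y),np.sin(y)]);print((o['tcp_pos'][:2]-[.529,.1525])@u, (o['tcp_pos'][:2]-[.529,.1525])@[-u[1],u[0]])
i=optics.snapshot('wrist'); cv2.imwrite('pics/w3.png',i[:,:,::-1])
E
```

```text
t: 9.0
tcp_pos: [0.5255, 0.1842, 0.0419]
tool_rot: [-3.142, 0.0, 1.686]
force: [-0.2, 1.9, 1.6]
opening: 0.0267
grasp_force: 1.0
[(array([233. , 274.8]), 556, ((232.762939453125, 275.26068115234375), (33.088375091552734, 17.776708602905273), 84.5596694946289))] [-0.17035295  1.86522117  1.57303456] [ 0.26348259  0.00235413 -0.02137286]
-0.0318616076566128 9.403487044074676e-05
```

View pics/w3.png

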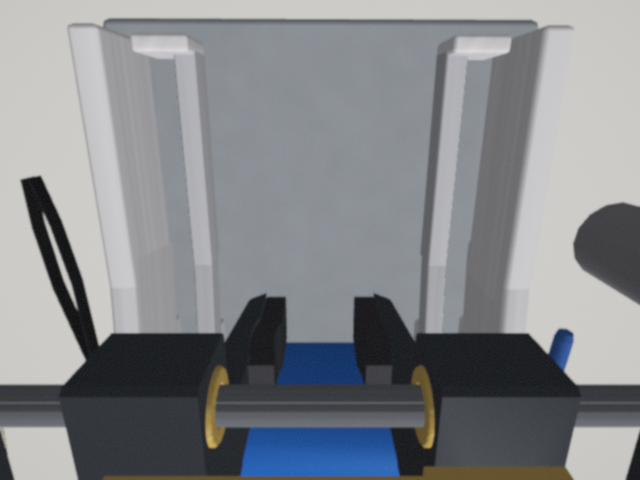

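The roll is square and held against both fingers, with a push of about 2 N. I'll carry on up the slope.

```bash
python3 -m creep '[[-0.08,0,-0.011,0,0,0,0.7],[-0.08,0,-0.011,0,0,0,0.7],[-0.08,0,-0.011,0,0,0,0.7],[-0.08,0,-0.011,0,0,0,0.7],[-0.08,0,-0.011,0,0,0,0.7],[-0.08,0,-0.011,0,0,0,0.7],[-0.08,0,-0.011,0,0,0,0.7],[-0.08,0,-0.011,0,0,0,0.7],[-0.06,0,-0.008,0,0,0,0.7],[-0.06,0,-0.008,0,0,0,0.7]]'
python3 -m creep '[[-0.06,0,-0.008,0,0,0,0.7],[-0.06,0,-0.008,0,0,0,0.7]]'
python3 -m creep '[[-0.06,0,-0.008,0,0,0,0.7],[-0.06,0,-0.008,0,0,0,0.7]]'
python3 -m creep '[[-0.04,0,-0.006,0,0,0,0.7],[-0.04,0,-0.006,0,0,0,0.7]]'
```

```text
t: 10.35
tcp_pos: [0.5299, 0.1466, 0.0471]
tool_rot: [3.142, -0.0, 1.686]
force: [0.2, 2.9, 1.3]
opening: 0.026
grasp_force: 1.7
t: 10.6
tcp_pos: [0.5306, 0.1406, 0.0478]
tool_rot: [-3.142, -0.0, 1.686]
force: [-0.4, 3.4, 1.3]
opening: 0.0265
grasp_force: 1.6
t: 10.85
tcp_pos: [0.5313, 0.1343, 0.0486]
tool_rot: [-3.142, 0.0, 1.686]
force: [0.2, 1.8, 0.8]
opening: 0.0264
grasp_force: 0.8
t: 11.1
tcp_pos: [0.5317, 0.1303, 0.0491]
tool_rot: [-3.141, 0.001, 1.686]
force: [-0.4, 0.9, -0.1]
opening: 0.0266
grasp_force: 0.0
```

```bash
python3 -m creep '[[-0.04,0,-0.006,0,0,0,0.7],[-0.04,0,-0.006,0,0,0,0.7]]'
python3 -m creep '[[-0.04,0,-0.006,0,0,0,0.7],[-0.04,0,-0.006,0,0,0,0.7]]'
python3 - <<'E'
from h import *
o=bot.get_obs(); i=optics.snapshot('top'); print(blob(i,'blue',(150,215,320,340)),blob(i,'brass',(150,215,320,340)))
y=np.radians(-83.5);u=np.array([np.cos(y),np.sin(y)]);print((o['tcp_pos'][:2]-[.529,.1525])@u)
w=optics.snapshot('wrist');s=optics.snapshot('scene')
S=cv2.resize(s[150:290,190:340],None,fx=2.6,fy=2.6,interpolation=2);A=cv2.resize(i[220:330,150:320],None,fx=2.3,fy=2.3,interpolation=2)
c=np.zeros((364,390+391,3),np.uint8);c[:,:390]=S;c[:253,390:]=A;cv2.imwrite('pics/c4.png',c[:,:,::-1])
E
```

```text
t: 11.35
tcp_pos: [0.5321, 0.1266, 0.0498]
tool_rot: [-3.141, 0.0, 1.686]
force: [-0.1, 0.5, -0.2]
opening: 0.0263
grasp_force: 0.0
t: 11.6
tcp_pos: [0.5326, 0.1227, 0.0504]
tool_rot: [3.142, 0.0, 1.686]
force: [0.5, -0.3, -0.1]
opening: 0.0265
grasp_force: 0.0
[(array([262.5, 271.4]), 519, ((262.0, 271.0), (32.0, 18.0), 90.0))] []
0.030031542452239057
```

View pics/c4.png

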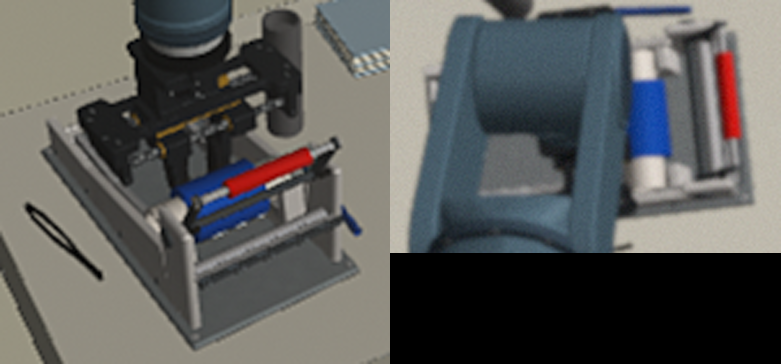

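The roll looks close to the stops. I'll check its x and then press gently until I feel firm contact.

```bash
python3 -m creep '[[-0.04,0,-0.006,0,0,0,0.7],[-0.04,0,-0.006,0,0,0,0.7]]'
python3 -m creep '[[-0.04,0,-0.006,0,0,0,0.7],[-0.02,0,-0.003,0,0,0,0.7]]'
python3 - <<'E'
from h import *
o=bot.get_obs(); i=optics.snapshot('top'); b=blob(i,'blue',(150,215,320,340));print(b)
y=np.radians(-83.5);u=np.array([np.cos(y),np.sin(y)]);O=np.array([.529,.1525]);print((o['tcp_pos'][:2]-O)@u)
T=cam('top');print('roll x',(onz(T,b[0][2][0],.062)[:2]-O)@u)
E
```

```text
t: 12.0
tcp_pos: [0.533, 0.1196, 0.0511]
tool_rot: [3.141, -0.002, 1.686]
force: [0.4, 10.7, 0.0]
opening: 0.0264
grasp_force: 5.2
t: 12.25
tcp_pos: [0.533, 0.1194, 0.0513]
tool_rot: [3.141, -0.006, 1.685]
force: [0.8, 21.3, -2.1]
opening: 0.0266
grasp_force: 10.1
[(array([264.1, 271.4]), 472, ((264.0, 270.5), (33.0, 16.0), 90.0))]
0.033333793476907556
roll x 0.08186720386972446
```

```bash
python3 -m creep '[[0.04,0,0,0,0,0,0.7],[0.06,0,0,0,0,0,0.7],[0.1,0,0,0,0,0,0.7],[0.2,0,0,0,0,0,0.7],[0.3,0,0,0,0,0,0.7],[0,0,-0.5,0,0,0,0.7],[0.4,0,-0.7,0,0,0,0.7],[0.4,0,-0.8,0,0,0,0.7],[0.4,0,-0.8,0,0,0,0.7],[0.4,0,-0.8,0,0,0,0.7],[0,0,-0.4,0,0,0,0.7],[0,0,0,0,0,0,0.7]]'
python3 - <<'E'
from h import *
o=bot.get_obs(); i=optics.snapshot('wrist'); W=cam('wrist',o); cv2.imwrite('pics/w5.png',cv2.resize(i[120:360,180:460],None,fx=2.5,fy=2.5)[:,:,::-1])
for c in('blue','red','brass'): print(c,[(b[0],b[2]) for b in blob(i,c)])
y=np.radians(-83.5);u=np.array([np.cos(y),np.sin(y)]);O=np.array([.529,.1525])
print('expected home px',proj(W,list(O+.071*u)+[.06]))
E
```

```text
t: 13.8
tcp_pos: [0.5209, 0.2313, 0.2533]
tool_rot: [3.138, -0.0, 1.687]
force: [-0.3, 1.3, -0.4]
opening: 0.0267
grasp_force: 0.0
blue [(array([432.4, 299.9]), ((432.38873291015625, 299.97857666015625), (4.683415412902832, 65.30342864990234), 10.885527610778809)), (array([318.2, 369.2]), ((317.0, 368.0), (32.0, 78.0), 90.0)), (array([580.5, 433.2]), ((580.8381958007812, 432.8970642089844), (6.173948764801025, 22.4663143157959), 59.036251068115234))]
red []
brass [(array([213.9, 416.1]), ((215.4596405029297, 407.96551513671875), (17.72987937927246, 78.7333984375), 3.6522226333618164)), (array([429.9, 434.2]), ((430.629150390625, 432.10675048828125), (7.570270538330078, 31.555286407470703), 12.994616508483887))]
expected home px (np.float64(317.63886828982805), np.float64(359.92169994863116))
```

View pics/w5.png

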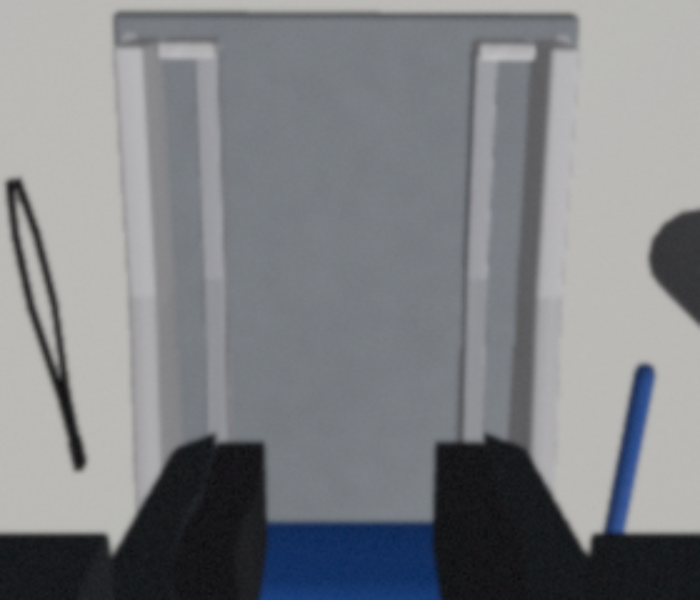

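The roll has stayed put, which suggests the catches hold it, though they are hidden behind the fingers here. I'll look again from directly above on the way round to the brake.

```bash
python3 -m creep '[[-0.7,0,0,0,0,0,0.7],[-0.7,0,0,0,0,0,0.7],[-0.7,0,0,0,0,0,0.7],[-0.7,0,0,0,0,0,0.7],[0,0,0,0,0,0,0.7],[0,0,0,0,0,0,0.7]]'
python3 - <<'E'
from h import *
o=bot.get_obs(); i=optics.snapshot('wrist'); W=cam('wrist',o); cv2.imwrite('pics/w6.png',cv2.resize(i[60:300,180:460],None,fx=2.5,fy=2.5)[:,:,::-1])
for c in('blue','red','brass'): print(c,[(b[0],b[2]) for b in blob(i,c)])
y=np.radians(-83.5);u=np.array([np.cos(y),np.sin(y)]);v=np.array([-u[1],u[0]]);O=np.array([.529,.1525])
print('expected home px',proj(W,list(O+.071*u)+[.06]),[proj(W,list(O+(.071+a)*u)+[.06]) for a in(-.027,.027)])
d=o['tcp_pos'][:2]-O;print('tcp stand',d@u,d@v,o['tcp_pos'][2])
E
```

```text
t: 14.6
tcp_pos: [0.5357, 0.0914, 0.2502]
tool_rot: [-3.14, -0.001, 1.685]
force: [-0.4, -0.2, -0.4]
opening: 0.0262
grasp_force: 0.0
blue [(array([444.8, 188.7]), ((444.3567199707031, 190.37747192382812), (5.519806861877441, 131.2123565673828), 10.784297943115234)), (array([320., 223.]), ((320.5, 222.5), (47.0, 89.0), 90.0)), (array([597.9, 305.9]), ((598.7500610351562, 306.7500305175781), (55.86143493652344, 67.88224792480469), 45.0))]
red [(array([318.6, 377. ]), ((318.9999694824219, 375.9999694824219), (85.99998474121094, 15.999998092651367), -0.0))]
brass [(array([253.8, 182.2]), ((254.0, 182.0), (18.0, 8.0), 90.0)), (array([387.6, 182.1]), ((387.5, 182.0), (18.0, 7.0), 90.0)), (array([213.9, 416.1]), ((215.4085693359375, 407.9630432128906), (17.902568817138672, 78.72139739990234), 3.5763344764709473)), (array([430. , 433.7]), ((430.9004821777344, 430.6549072265625), (7.5832672119140625, 34.4865608215332), 12.724355697631836))]
expected home px (np.float64(320.4989843709613), np.float64(217.92384640792613)) [(np.float64(320.54165943020394), np.float64(186.13417011401842)), (np.float64(320.4582766434798), np.float64(248.24801003555643))]
tcp stand 0.061482094289979 -0.0003068071749181225 0.2502098914111282
```

View pics/w6.png

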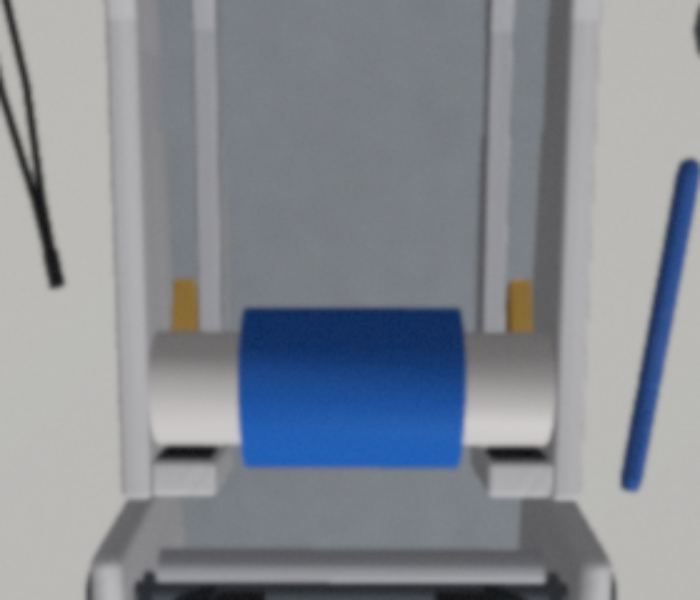

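The roll sits square against both stops, with both brass catches (254,182) and (387,182) up behind the core. Next I go behind the brake roller and down.

```bash
python3 -m creep '[[-0.66,0,0,0,0,0,0.7],[-0.66,0,0,0,0,0,0.7],[-0.66,0,0,0,0,0,0.7],[-0.66,0,0,0,0,0,0.7],[0,0,0,0,0,0,0.7],[0,0,0.5,0,0,0,0.7],[0,0,0.5,0,0,0,0.7],[0,0,0.5,0,0,0,0.7],[0,0,0.5,0,0,0,0.7],[0,0,0,0,0,0,0.7]]'
python3 -m creep '[[0.1,0,0,0,0,0,0.7],[0.1,0,0,0,0,0,0.7],[0.1,0,0,0,0,0,0.7],[0.1,0,0,0,0,0,0.7],[0.08,0,0,0,0,0,0.7],[0.08,0,0,0,0,0,0.7],[0.08,0,0,0,0,0,0.7],[0.08,0,0,0,0,0,0.7],[0.08,0,0,0,0,0,0.7],[0.08,0,0,0,0,0,0.7],[0.08,0,0,0,0,0,0.7]]'
python3 - <<'E'
from h import *
o=bot.get_obs(); i=optics.snapshot('wrist'); print([(b[0],b[2]) for b in blob(i,'red')])
y=np.radians(-83.5);u=np.array([np.cos(y),np.sin(y)]);O=np.array([.529,.1525]);print((o['tcp_pos'][:2]-O)@u)
E
```

```text
t: 15.9
tcp_pos: [0.5498, -0.0379, 0.1493]
tool_rot: [-3.137, -0.002, 1.688]
force: [-0.2, 0.1, 0.6]
opening: 0.0266
grasp_force: 0.0
t: 17.27
tcp_pos: [0.5458, 0.0079, 0.1514]
tool_rot: [-3.141, -0.0, 1.686]
force: [-0.8, -1.1, 0.5]
opening: 0.0268
grasp_force: 0.2
[(array([317.8, 292. ]), ((318.0, 292.0), (46.0, 228.0), 90.0))]
0.14555677024641325
```

```bash
python3 -m creep '[[0.08,0,0,0,0,0,0.7],[0.08,0,0,0,0,0,0.7],[0.08,0,0,0,0,0,0.7],[0.08,0,0,0,0,0,0.7],[0.08,0,0,0,0,0,0.7],[0,0,0,0,0,0,0.7],[0,0,0,0,0,0,0.7],[0,0,0,0,0,0,0.7],[0,0,0,0,0,0,0.7],[0,0,0,0,0,0,0.7],[0,0,0,0,0,0,0.7],[0,0,0,0,0,0,0.7],[0,0,0,0,0,0,0.7],[0,0,0,0,0,0,0.7],[0,0,0,0,0,0,0.7],[0,0,0,0,0,0,0.7],[0,0,0,0,0,0,0.7]]'
python3 -m creep '[[-0.2,0,-0.5,0,0,0,0.7],[-0.2,0,-0.5,0,0,0,0.7],[-0.2,0,-0.5,0,0,0,0.7],[0,0,-0.5,0,0,0,0.7],[0,0,0,0,0,0,0.7],[0,0,0,0,0,0,0.7],[0,0,0,0,0,0,0.7],[0,0,0,0,0,0,0.7],[0,0,0,0,0,0,0.7],[0,0,0,0,0,0,0.7],[0,0,0,0,0,0,0.7],[0,0,0,0,0,0,0.7]]'
python3 - <<'E'
from h import *
i=optics.snapshot('wrist'); print([(c,[(b[0],b[2]) for b in blob(i,c)]) for c in('red','blue','brass')])
s=optics.snapshot('scene')
S=cv2.resize(s[150:290,190:340],None,fx=2.6,fy=2.6);c=np.hstack([S,cv2.resize(i[0:300,170:470],(364,364))]);cv2.imwrite('pics/c7.png',c[:,:,::-1])
E
```

```text
t: 19.45
tcp_pos: [0.5437, 0.0275, 0.1515]
tool_rot: [3.142, -0.0, 1.686]
force: [0.0, -0.2, 0.4]
opening: 0.0267
grasp_force: 0.0
t: 20.95
tcp_pos: [0.5471, -0.0024, 0.2515]
tool_rot: [3.142, 0.0, 1.686]
force: [0.3, 0.7, 0.5]
opening: 0.0263
grasp_force: 0.0
[('red', [(array([318.1,  82.7]), ((318.5, 82.0), (22.0, 111.0), 90.0))]), ('blue', [(array([453.3,  82.7]), ((452.73974609375, 84.54337310791016), (5.529252052307129, 151.78265380859375), 10.256820678710938)), (array([318.6, 113.1]), ((318.5, 113.0), (36.0, 97.0), 90.0)), (array([607.7, 216.7]), ((610.0, 215.5), (67.0, 58.0), 90.0))]), ('brass', [(array([246.8,  62.2]), ((247.0, 62.0), (12.0, 8.0), 90.0)), (array([392.1,  62.6]), ((392.5, 62.5), (13.0, 7.0), 90.0)), (array([221.5, 378.9]), ((222.65000915527344, 378.04998779296875), (6.957010269165039, 14.862703323364258), 18.43494987487793)), (array([213.2, 402.8]), ((213.40000915527344, 402.7000427246094), (1.3416407108306885, 3.5777084827423096), 26.56505012512207)), (array([210.8, 429.6]), ((213.0, 427.5), (39.0, 14.0), 90.0)), (array([429.9, 435. ]), ((430.7037353515625, 433.07135009765625), (6.991087436676025, 29.828641891479492), 14.534454345703125))])]
```

View pics/c7.png

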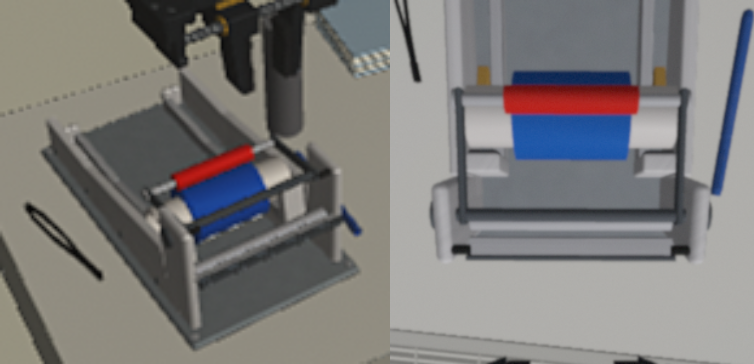

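The red roller rests on the film, the roll is still square at the stops with both catches up, and the arm is clear.

```bash
python3 -m creep '[[0,0,0,0,0,0,0.7],[0,0,0,0,0,0,0.7],[0,0,0,0,0,0,0.7],[0,0,0,0,0,0,0.7]]'; python3 -c "
from bench import bot
print(bot.close_job())"
```

```text
t: 21.55
tcp_pos: [0.5471, -0.0024, 0.2515]
tool_rot: [3.142, -0.0, 1.686]
force: [-0.1, -0.2, 0.1]
opening: 0.0264
grasp_force: 0.0
the job is handed in; nothing more can be done
None
```

The job is handed in at 21.6 s (no verdict was returned): in the last pictures the film roll sits square at the stops with both catches up, the brake roller rests on the film, and the arm is clear; the hardest push was about 21 N, against the stops.

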